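Set the mixture dial four clicks on and lock it

TASK

The carburettor on the setting stand runs too rich: with a fingertip against the side of the finger lug, push the click-stop dial beside it clockwise (seen from above) by exactly four clicks from where it stands now, never going past the fourth, and leave it resting in that stop. Only then push the lock bolt at the right of the dial fully home towards the dial, also by fingertip, so that the setting cannot creep. Only push: grip neither the lug nor the bolt, and leave the loose parts lying around where they are.

Things in the scene. Friction and masses are not known exactly. Their poses are not given: they have to be found in the camera images.
- stand: Fixed setting stand: dark steel plate 166 x 338 x 10 mm, spanning x -80 to 86, y -148 to 190 mm. Origin on the bench directly below the dial axis; z up, x away from the robot (give or take the yaw), y left. A carburettor, up to 94 mm high, is bolted on at the left, from y = 96 mm; behind the dial a click-plunger housing (x 52 to 77, y -15 to 15, top at z 32 mm).
- dial_axis (a point): Centre of the dial's flat top, on its vertical axis, 34 mm above the bench. The dial is a steel drum with a fluted rim, 88 mm across, z 12 to 34 mm, with a single upright finger lug on its top. The space above its top is otherwise free, for a closed fingertip to stand beside the lug.
- dial_lug (a point): Middle of the finger lug, an upright dark steel radial fin on the dial's top: from 14 to 50 mm from the axis, 14 mm thick, z 34 to 60 mm above the bench. This point lies in its mid-plane, 40 mm from the axis, 47 mm above the bench, and turns with the dial.
- dial (a joint): Dial angle, rad, growing clockwise from above. 0: lug along the stand's -y (right); 1.571: along -x (to the robot). A spring plunger makes stops at the multiples 0 to 8 of 0.3927 rad (22.5 deg), then a dead stop; it starts in stop 0, 1, 2 or 3. About 5 N at mid-lug overcomes a stop; past half-way the dial snaps on to the next by itself, ahead of the finger.
- lock_bolt (a joint): Lock bolt travel in m: 0 drawn back, 0.012 fully home (a hard end), its nose between two ridges of the dial's rim. It slides along the stand's +y, towards the dial axis, with about 2 N friction, and stays where left. It starts within 1 mm of drawn back.
- bolt_face (a point): Middle of the outer (-y) face of the bolt's thumb block, to be pushed along the stand's +y; 25 mm above the bench and, drawn back, 111 mm to the right (-y) of the dial axis. Block: dark steel, 22 mm along x, 16 mm along y, z 12 to 39 mm. A guide (30 mm wide, top at z 34 mm, y -80 to -62 mm) holds the bolt between block and dial.
- bearing: Loose ball bearing, 52 mm across, 16 mm high, lying right of the stand; bystander. Origin at its underside.
- spark_plug: Loose spark plug, 18 x 62 x 21 mm, lying left of the stand; bystander. Origin at its underside.
- oil_filter: Loose upright oil filter can, 78 mm across, 86 mm high, right of the stand; bystander. Origin at its underside.
- ratchet: Loose ratchet with handle, 203 mm long, lying at the right; bystander. Origin at its underside.
- tape_roll: Loose roll of tape, 89 mm across, 19 mm high, at the far right; bystander. Origin at its underside.

How it is judged:
By the outcome, as a careful person would: the job done as asked, in the order asked, and still so for the second after the job is handed in, with the robot touching nothing.
It also fails if it takes over 64 s, if anything falls off the work surface, if the arm or the gripper's body presses on something with over 40 N, if the wrist force passes 120 N, or if a joint passes its speed limit or range.

ROBOT

A 6-joint arm with a two-finger parallel gripper is mounted at the origin on a cart in front of the work surface, level with it; the furniture and walls round the work are solid. World frame = base frame: x ahead of the robot, y to its left, z up, the work surface at z = 0. Lengths are in m, angles in rad, forces in N, time in s.
With the tool pointing down it reaches from about 0.3 to 0.775 m from the base axis. Payload 14.6 kg.
Tool frame: the origin (TCP) lies at the centre of the arm's flange, where the gripper is bolted on; the fingertips stand 199 mm ahead of it and the grasp point (between the pads) lies ctrl.tcp_to_grasp ahead of it (ctrl.tcp_to_grasp is the distance from the TCP to the grasp point, in m); z points along the fingers, y is the line along which they close (so a half turn about z gives the same grasp; the last joint's range is limited). The gripper opens to 94 mm and grips with 3 to 60 N. Pads are 16 mm wide; open, the fingers measure 119 mm over their backs; the gripper's body (75 mm by 177 mm) begins 78 mm behind the grasp point.
Start: joints at [-1.35, 0.3, 1.521, -0, 1.321, -0.067], TCP at [0.156, -0.527, 0.405] pointing down, gripper open.
Joint ranges: [-3.03, 3.03], [-0.79, 2.21], [0.23, 2.52], [-1.04, 4.18], [0, 3.07], [-2.55, 2.55]. Speed limits (rad/s): [2.22, 2.22, 2.57, 3.14, 3.14, 3.14].

INTERFACE

Orientations are given as [roll, pitch, yaw] about the fixed x, y, z axes, in that order (R = Rz(yaw) Ry(pitch) Rx(roll)).
In Python, from station import ctrl gives the robot as it stands. The module is installed in compiled form; this text tells all that it offers.
- The arm moves only by the shell command python3 -m jog 'ROWS' [OPENING] [FORCE]. ROWS is JSON, a list of rows, each a list of 6 numbers: the shift along the tool's x, y, z in cm, then the turn, a rotation vector about the tool's x, y, z in rad. In form: [[tx, ty, tz, ax, ay, az], ...]. A call has 1 to 8 rows; each row is the pose to reach, as a shift and turn from the pose commanded when the call began, along the tool's axes at that moment; what a row does not reach only later rows make up. A row lasts 1/10 s, in which the tool goes at most 50 mm and 8.59 degrees, less where a joint would pass 70% of its speed; a pose out of reach is approached as far as the arm can. A call with a gripper value outside its range is refused whole. OPENING is the opening in per cent of the stroke, from 0 (shut) to 100 (fully open), set as the call begins (- or left out, the last holds). The fingers move at their own pace and stop on an object; FORCE is the grip in N (left out, the last holds). Time passes only in rows, so rows that repeat a pose let the fingers close. It gives the time, the measured TCP pose, the force, the opening and the grip force at its end, in the units of the state.
- ctrl.get_obs(): the state, without advancing time (a new reading comes with each control period).
- ctrl.camera(name): name is "side" or "top" or "wrist"; returns a dict with "img" (420x560x3 uint8, blue, green, red), "intrinsics" (3x3 intrinsics, pixels), "R" (3x3) and "t" (3): a world point X has camera coordinates R X + t. Camera axes: x right, y down, z forward; pixel columns grow to the right and rows downward; lengths in m; the calibration is good to about 2 mm. A picture is of the moment at which its call begins. There is no depth.
- ctrl.hand_in(): hands the job in; it is judged then, once.
The state is a dict: "time_s": time; "qpos": joint angles; "joint_vel": joint speeds; "tau": joint torques, N m; "ee_pos": TCP position; "eef_rot": TCP orientation; "force": force on the tool from outside, world axes, zero at the start; "moment": the same for the moment, N m; "grip_width": finger opening in m; "grip_force": force on a finger pad.
Only numpy, scipy, OpenCV 4.12 (cv2) and the standard library are available. Lean on these libraries where they do the work, as an engineer would, in place of code of your own. Each camera call takes 0.05 s, during which the arm holds its last target. There are 200 camera calls.

## Working session

There is one attempt and no reset: what is moved stays moved. The work goes in short steps, Python scripts to look and compute and a shell command to move; the robot and the scene stay as the last step left them, time stands still between calls to the robot, and variables do not carry over. Pictures are saved under pics/ and viewed, at most 10 in all, crops included, and the job is handed in when it is done.

```bash
mkdir -p pics; python3 - <<'E'
from station import ctrl
import cv2,numpy as np
o=ctrl.get_obs();print(o['time_s'],o['ee_pos'],o['eef_rot'],o['grip_width'],ctrl.tcp_to_grasp)
for n in('top','side'):
    c=ctrl.camera(n);cv2.imwrite(f'pics/{n}0.png',c['img']);print(n,c['intrinsics'],c['R'],c['t'])
    np.savez(f'{n}.npz',K=c['intrinsics'],R=c['R'],t=c['t'])
E
```

```text
0.0 [ 0.15609905 -0.52734802  0.40404453] [-3.14035256e+00 -6.53937924e-05  2.87819912e-01] 0.09374413148653354 0.1804
top [[503.09163491   0.         287.23964681]
 [  0.         503.09163491 212.33057821]
 [  0.           0.           1.        ]] [[ 0.01038683 -0.99992907  0.00582755]
 [-0.98719953 -0.01118182 -0.15909764]
 [ 0.15915152 -0.00410043 -0.98724565]] [-0.08208838  0.53070148  1.46386846]
side [[423.2093934    0.         278.24465416]
 [  0.         423.2093934  212.33041329]
 [  0.           0.           1.        ]] [[ 0.98930329 -0.14428745 -0.0214506 ]
 [-0.11008127 -0.64196305 -0.75879217]
 [ 0.09571369  0.7530369  -0.6509795 ]] [-0.54233791  0.06452139  1.35922011]
```

View pics/top0.png

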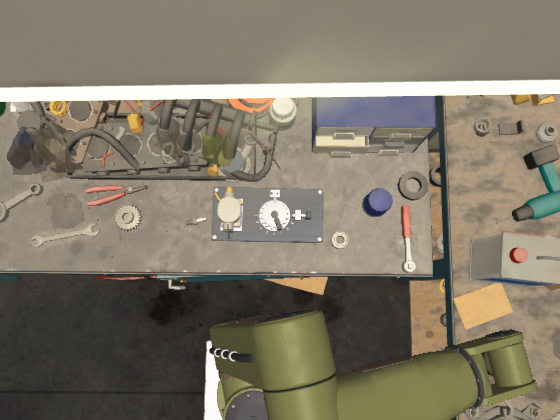

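View pics/side0.png

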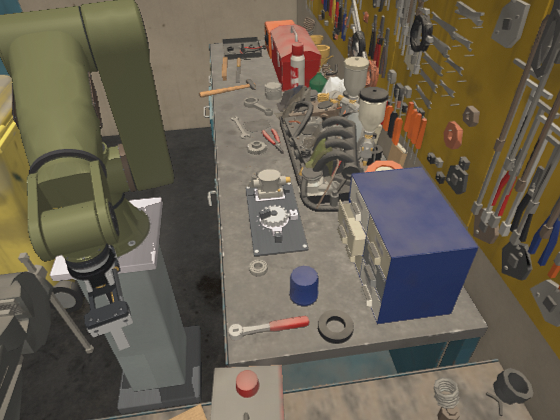

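Top view: the plate spans about (213,189)–(323,241), with the dial at about (275,215). I'll enlarge it.

```bash
python3 - <<'E'
import cv2
i=cv2.imread('pics/top0.png')[180:255,200:345]
cv2.imwrite('pics/top0c.png',cv2.resize(i,None,fx=5.5,fy=5.5,interpolation=cv2.INTER_CUBIC))
E
```

```text
(no output)
```

View pics/top0c.png

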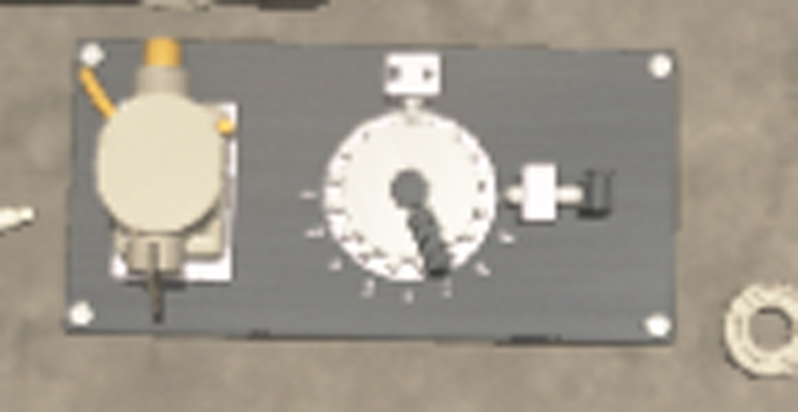

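```bash
cat > h.py <<'E'
import numpy as np
from scipy.optimize import least_squares
c=np.load('top.npz');K,R,t=c['K'],c['R'],c['t']
def proj(X):
    p=(np.asarray(X)@R.T+t)@K.T; return p[:,:2]/p[:,2:]
def ray(px,z):
    d=R.T@np.linalg.solve(K,[*px,1.]);o=-R.T@t; return o+d*(z-o[2])/d[2]
def S(p,P): # stand->world
    P=np.asarray(P,float);c,s=np.cos(p[2]),np.sin(p[2])
    return np.c_[p[0]+c*P[:,0]-s*P[:,1],p[1]+s*P[:,0]+c*P[:,1],P[:,2]]
E
python3 - <<'E'
from h import *
u=lambda l:(np.array(l)+.5)/5.5-.5+[200,180]
# corners(z=.01), bolt face block top centre, dial top centre
px=u([(77,40),(677,50),(672,342),(66,332)])
P=[(.086,.190,.01),(.086,-.148,.01),(-.080,-.148,.01),(-.080,.190,.01)]
r=least_squares(lambda p:(proj(S(p,P))-px).ravel(),[.45,0,0]);print(r.x,r.fun)
p=r.x;np.save('stand.npy',p)
print('dial px',(proj(S(p,[(0,0,.034)]))-[200,180])*5.5, S(p,[(0,0,.034)]))
for n in range(4):
    a=n*.3927
    L=[(-np.sin(a)*q,-np.cos(a)*q,.06) for q in(.014,.05)]
    print(n,(proj(S(p,L))-[200,180])*5.5)
print('bolt top',(proj(S(p,[(0,-.103,.039)]))-[200,180])*5.5)
E
```

```text
[ 0.52760908 -0.03692621 -0.00648479] [-0.34314106 -0.33719671  0.1446173  -0.21194489  0.74657701  0.31094929
 -0.54935169  0.18848507]
dial px [[407.67230406 186.67894407]] [[ 0.52760908 -0.03692621  0.034     ]]
0 [[432.72766272 179.60100909]
 [499.62330324 180.77724977]]
1 [[430.55102071 189.40178183]
 [491.97629069 215.83168464]]
2 [[424.73868808 197.64966665]
 [471.27065072 245.41393705]]
3 [[416.17306361 203.08309695]
 [440.62643878 264.94506569]]
bolt top [[596.24212747 188.56732833]]
```

```bash
cat >> h.py <<'E'
from scipy.spatial.transform import Rotation as Ro
def go(goal,yaw,o):
    """tool-frame row (cm, rad) from the measured pose to a tool-down pose"""
    A=Ro.from_euler('xyz',o['eef_rot']);B=Ro.from_euler('xyz',[np.pi,0,yaw])
    return np.round(np.r_[A.inv().apply(np.array(goal)-o['ee_pos'])*100,(A.inv()*B).as_rotvec()],3)
def finger(deg,p,r=.04,off=.015,z=.241):
    a=np.radians(deg);s,c=np.sin(a),np.cos(a)
    P=[[-s*r+c*off,-c*r-s*off,z]]
    return S(p,P)[0], np.arctan2(s,-c)+p[2]
E
python3 - <<'E'
from h import *;from station import ctrl
p=np.load('stand.npy');o=ctrl.get_obs();g,y=finger(50,p,z=.32);print(g,y,go(g,y,o))
E
```

```text
[ 0.50636831 -0.07399142  0.32      ] 2.2624432424107837 [ 4.6453e+01 -3.3519e+01  8.4530e+00 -1.0000e-03 -1.0000e-03 -1.9750e+00]
```

```bash
python3 -m jog '[[46.45,-33.5,8.45,0,0,-1.975],[46.45,-33.5,8.45,0,0,-1.975],[46.45,-33.5,8.45,0,0,-1.975],[46.45,-33.5,8.45,0,0,-1.975],[46.45,-33.5,8.45,0,0,-1.975],[46.45,-33.5,8.45,0,0,-1.975],[46.45,-33.5,8.45,0,0,-1.975],[46.45,-33.5,8.45,0,0,-1.975]]' 0 20; python3 - <<'E'
from h import *;from station import ctrl
p=np.load('stand.npy');o=ctrl.get_obs();g,y=finger(50,p,z=.32);print(go(g,y,o))
E
```

```text
time_s: 0.9
ee_pos: [0.3989, -0.2125, 0.346]
eef_rot: [3.142, 0.0, 1.494]
force: [0.9, -1.7, 0.3]
grip_width: 0.0338
grip_force: 0.0
[14.631  9.649  2.598  0.     0.    -0.769]
```

```bash
python3 -m jog '[[14.6,9.65,2.6,0,0,-0.769],[14.6,9.65,2.6,0,0,-0.769],[14.6,9.65,2.6,0,0,-0.769],[14.6,9.65,2.6,0,0,-0.769],[14.6,9.65,2.6,0,0,-0.769],[14.6,9.65,2.6,0,0,-0.769],[14.6,9.65,2.6,0,0,-0.769],[14.6,9.65,2.6,0,0,-0.769]]'; python3 - <<'E'
from h import *;from station import ctrl;import cv2
p=np.load('stand.npy');c=ctrl.camera('wrist');cv2.imwrite('pics/w1.png',c['img']);o=ctrl.get_obs();g,y=finger(50,p,z=.242);print(o['ee_pos'],go(g,y,o))
K,R,t=c['intrinsics'],c['R'],c['t']
import h;h.K,h.R,h.t=K,R,t
a=np.radians(67.5)
for P in [(0,0,.034),(-np.sin(a)*.05,-np.cos(a)*.05,.06),(-np.sin(a)*.014,-np.cos(a)*.014,.06),(0,-.103,.039)]: print(P,proj(S(p,[P])))
print(proj([[*o['ee_pos'][:2],o['ee_pos'][2]-.199]]))
E
```

```text
time_s: 1.7
ee_pos: [0.5062, -0.0773, 0.3204]
eef_rot: [3.142, 0.0, 2.252]
force: [-0.3, 0.1, -0.5]
grip_width: 0.0004
grip_force: 0.0
[ 0.5062063  -0.07732949  0.32041206] [ 0.25   0.222  7.841  0.     0.    -0.009]
(0, 0, 0.034) [[335.54643371 194.58098879]]
(np.float64(-0.04619397662556434), np.float64(-0.019134171618254495), 0.06) [[268.951609   182.22702204]]
(np.float64(-0.012934313455158015), np.float64(-0.005357568053111258), 0.06) [[321.27994911 197.79027493]]
(0, -0.103, 0.039) [[247.908251   295.98685511]]
[[277.7295647  267.53741813]]
```

View pics/w1.png

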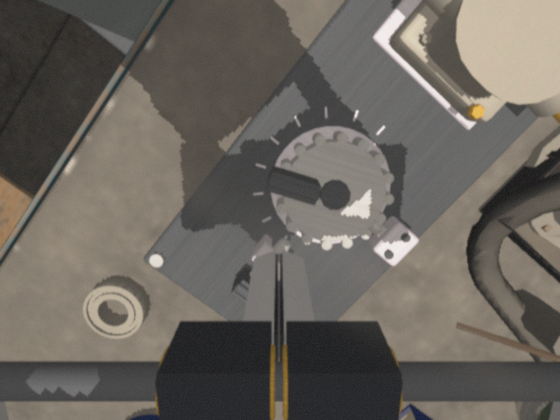

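The wrist view shows the dial centre at (335,194) and the lug end at (270,182). Both match the prediction for stop 3, so I'll descend beside the lug.

```bash
python3 -m jog '[[0.25,0.2,0,0,0,0],[0.25,0.2,2,0,0,0],[0.25,0.2,4,0,0,0],[0.25,0.2,6,0,0,0],[0.25,0.2,7,0,0,0],[0.25,0.2,7.8,0,0,0],[0.25,0.2,7.8,0,0,0]]'; python3 - <<'E'
from h import *;from station import ctrl
p=np.load('stand.npy');o=ctrl.get_obs();print(go(*finger(50,p,z=.242),o),o['force'])
D=np.array([1.5,4.])
for T in (10,20,27.5,22.5):
  print([list(map(float,np.round(np.r_[D-Ro.from_euler('z',th,degrees=True).as_matrix()[:2,:2]@D,0,0,0,np.radians(th)],2))) for th in np.linspace(T/8,T,8)])
E
```

```text
time_s: 2.45
ee_pos: [0.5063, -0.0736, 0.2418]
eef_rot: [-3.141, -0.001, 2.256]
force: [0.3, -0.0, -0.2]
grip_width: 0.0006
grip_force: 0.0
[-0.03  -0.02  -0.02  -0.001 -0.001 -0.006] [ 0.3196358  -0.03244867 -0.19141244]
[[0.09, -0.03, 0.0, 0.0, 0.0, 0.02], [0.18, -0.06, 0.0, 0.0, 0.0, 0.04], [0.26, -0.09, 0.0, 0.0, 0.0, 0.07], [0.35, -0.12, 0.0, 0.0, 0.0, 0.09], [0.44, -0.14, 0.0, 0.0, 0.0, 0.11], [0.53, -0.16, 0.0, 0.0, 0.0, 0.13], [0.63, -0.18, 0.0, 0.0, 0.0, 0.15], [0.72, -0.2, 0.0, 0.0, 0.0, 0.17]]
[[0.18, -0.06, 0.0, 0.0, 0.0, 0.04], [0.35, -0.12, 0.0, 0.0, 0.0, 0.09], [0.53, -0.16, 0.0, 0.0, 0.0, 0.13], [0.72, -0.2, 0.0, 0.0, 0.0, 0.17], [0.9, -0.23, 0.0, 0.0, 0.0, 0.22], [1.09, -0.25, 0.0, 0.0, 0.0, 0.26], [1.27, -0.27, 0.0, 0.0, 0.0, 0.31], [1.46, -0.27, 0.0, 0.0, 0.0, 0.35]]
[[0.24, -0.08, 0.0, 0.0, 0.0, 0.06], [0.49, -0.15, 0.0, 0.0, 0.0, 0.12], [0.74, -0.2, 0.0, 0.0, 0.0, 0.18], [0.99, -0.24, 0.0, 0.0, 0.0, 0.24], [1.25, -0.26, 0.0, 0.0, 0.0, 0.3], [1.51, -0.27, 0.0, 0.0, 0.0, 0.36], [1.76, -0.26, 0.0, 0.0, 0.0, 0.42], [2.02, -0.24, 0.0, 0.0, 0.0, 0.48]]
[[0.2, -0.07, 0.0, 0.0, 0.0, 0.05], [0.4, -0.13, 0.0, 0.0, 0.0, 0.1], [0.6, -0.18, 0.0, 0.0, 0.0, 0.15], [0.81, -0.22, 0.0, 0.0, 0.0, 0.2], [1.02, -0.24, 0.0, 0.0, 0.0, 0.25], [1.23, -0.26, 0.0, 0.0, 0.0, 0.29], [1.44, -0.27, 0.0, 0.0, 0.0, 0.34], [1.64, -0.27, 0.0, 0.0, 0.0, 0.39]]
```

```bash
python3 -m jog '[[0.24,-0.08,0,0,0,0.06],[0.49,-0.15,0,0,0,0.12],[0.74,-0.2,0,0,0,0.18],[0.99,-0.24,0,0,0,0.24],[1.25,-0.26,0,0,0,0.3],[1.51,-0.27,0,0,0,0.36],[1.76,-0.26,0,0,0,0.42],[2.02,-0.24,0,0,0,0.48]]'; python3 -m jog '[[0.2,-0.07,0,0,0,0.05],[0.4,-0.13,0,0,0,0.1],[0.6,-0.18,0,0,0,0.15],[0.81,-0.22,0,0,0,0.2],[1.02,-0.24,0,0,0,0.25],[1.23,-0.26,0,0,0,0.29],[1.44,-0.27,0,0,0,0.34],[1.64,-0.27,0,0,0,0.39]]'
python3 - <<'E'
from h import *;from station import ctrl
import cv2
p=np.load('stand.npy');o=ctrl.get_obs();print(go(*finger(100,p,z=.242),o),o['force'])
c=ctrl.camera('wrist');cv2.imwrite('pics/w2.png',c['img'])
E
```

```text
time_s: 3.25
ee_pos: [0.4919, -0.0598, 0.2432]
eef_rot: [3.14, 0.001, 1.774]
force: [-0.1, -2.0, -0.3]
grip_width: 0.0006
grip_force: 0.7
time_s: 4.05
ee_pos: [0.486, -0.0441, 0.2433]
eef_rot: [3.14, 0.0, 1.384]
force: [-0.2, -0.3, 0.1]
grip_width: 0.0001
grip_force: 0.0
[-0.047 -0.033  0.127  0.002  0.    -0.005] [-0.15244095 -0.26003613  0.1030571 ]
```

View pics/w2.png

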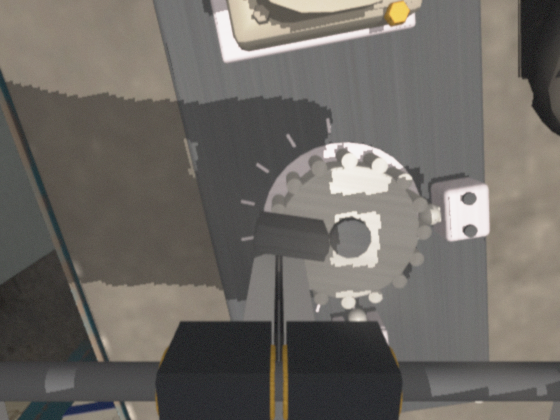

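Lug spans from about (258,212)/(252,245) at its end to (330,240) at the hub. I'll compare that with projected candidates.

```bash
cat >> h.py <<'E'
def cand(ctrl,name):
    import h,cv2
    c=ctrl.camera('wrist');cv2.imwrite(f'pics/{name}.png',c['img'])
    h.K,h.R,h.t=c['intrinsics'],c['R'],c['t'];p=np.load('stand.npy')
    print('axis',proj(S(p,[(0,0,.034)])).round())
    for n in range(3,9):
        a=n*.3927;r=np.array([-np.sin(a),-np.cos(a),0]);q=np.array([-np.cos(a),np.sin(a),0])
        print(n,proj(S(p,[r*d+q*e+[0,0,.06] for d,e in((.05,.007),(.05,-.007),(.014,.007),(.014,-.007))])).round().tolist())
E
python3 - <<'E'
from h import *;from station import ctrl
cand(ctrl,'w3')
E
```

```text
axis [[351. 235.]]
3 [[265.0, 295.0], [280.0, 316.0], [328.0, 257.0], [343.0, 280.0]]
4 [[254.0, 258.0], [260.0, 285.0], [330.0, 245.0], [334.0, 272.0]]
5 [[260.0, 219.0], [254.0, 247.0], [337.0, 234.0], [329.0, 261.0]]
6 [[282.0, 182.0], [265.0, 207.0], [347.0, 226.0], [329.0, 249.0]]
7 [[319.0, 156.0], [292.0, 173.0], [360.0, 222.0], [334.0, 238.0]]
8 [[364.0, 145.0], [332.0, 151.0], [373.0, 223.0], [343.0, 228.0]]
```

Dial is in stop 5, two clicks done. The next click needs the same step.

```bash
python3 -m jog '[[0.2,-0.07,0,0,0,0.05],[0.4,-0.13,0,0,0,0.1],[0.6,-0.18,0,0,0,0.15],[0.81,-0.22,0,0,0,0.2],[1.02,-0.24,0,0,0,0.25],[1.23,-0.26,0,0,0,0.29],[1.44,-0.27,0,0,0,0.34],[1.64,-0.27,0,0,0,0.39]]'
python3 - <<'E'
from h import *;from station import ctrl
p=np.load('stand.npy');o=ctrl.get_obs();print(go(*finger(122.5,p,z=.242),o),o['force'])
cand(ctrl,'w4')
E
```

```text
time_s: 4.95
ee_pos: [0.4863, -0.0275, 0.2429]
eef_rot: [3.141, -0.0, 0.996]
force: [0.0, -0.2, 0.5]
grip_width: 0.0005
grip_force: 0.0
[-0.051 -0.014  0.086  0.001 -0.    -0.001] [ 0.02407399 -0.22506885  0.51498999]
axis [[352. 236.]]
3 [[289.0, 324.0], [312.0, 338.0], [333.0, 269.0], [356.0, 285.0]]
4 [[265.0, 295.0], [281.0, 317.0], [329.0, 258.0], [344.0, 281.0]]
5 [[255.0, 258.0], [261.0, 285.0], [331.0, 246.0], [335.0, 273.0]]
6 [[261.0, 219.0], [255.0, 247.0], [338.0, 235.0], [330.0, 262.0]]
7 [[284.0, 182.0], [266.0, 207.0], [348.0, 227.0], [330.0, 250.0]]
8 [[321.0, 156.0], [294.0, 173.0], [361.0, 223.0], [335.0, 238.0]]
```

View pics/w4.png

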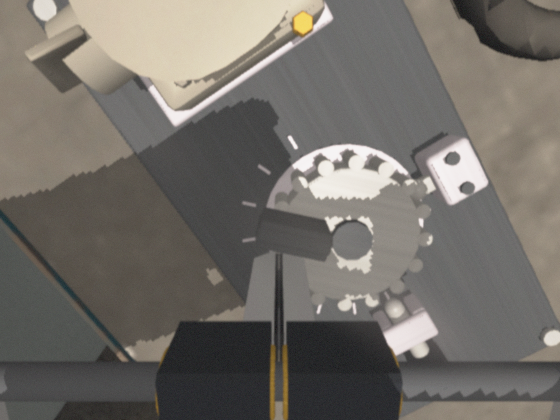

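The lug end at about (260,210)–(257,243) matches stop 6, so three clicks are done. Last identical step, ending well short of stop 7.

```bash
python3 -m jog '[[0.2,-0.07,0,0,0,0.05],[0.4,-0.13,0,0,0,0.1],[0.6,-0.18,0,0,0,0.15],[0.81,-0.22,0,0,0,0.2],[1.02,-0.24,0,0,0,0.25],[1.23,-0.26,0,0,0,0.29],[1.44,-0.27,0,0,0,0.34],[1.64,-0.27,0,0,0,0.39]]'
python3 - <<'E'
from h import *;from station import ctrl
p=np.load('stand.npy');o=ctrl.get_obs();print(go(*finger(145,p,z=.242),o),o['force'])
cand(ctrl,'w5')
E
```

```text
time_s: 5.8
ee_pos: [0.4929, -0.0122, 0.2428]
eef_rot: [3.141, -0.001, 0.607]
force: [0.4, 0.3, -0.2]
grip_width: 0.0002
grip_force: 0.0
[-0.048  0.005  0.075  0.    -0.001  0.003] [ 0.37697663  0.28942876 -0.24135561]
axis [[353. 236.]]
3 [[323.0, 343.0], [349.0, 348.0], [342.0, 279.0], [370.0, 285.0]]
4 [[289.0, 324.0], [312.0, 338.0], [334.0, 270.0], [357.0, 285.0]]
5 [[266.0, 295.0], [281.0, 317.0], [330.0, 258.0], [345.0, 281.0]]
6 [[256.0, 259.0], [262.0, 285.0], [332.0, 246.0], [336.0, 273.0]]
7 [[262.0, 219.0], [256.0, 247.0], [339.0, 235.0], [331.0, 263.0]]
8 [[285.0, 183.0], [267.0, 208.0], [350.0, 227.0], [331.0, 251.0]]
```

View pics/w5.png

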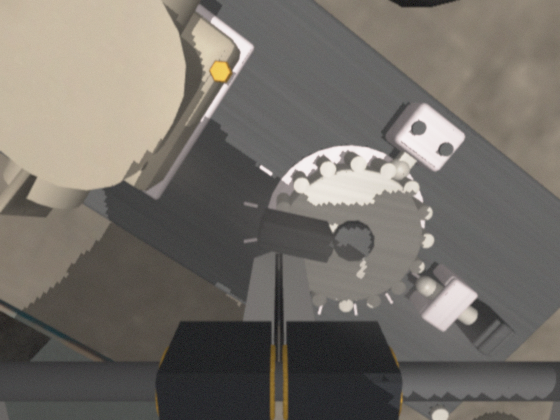

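Stop 7 confirmed: four clicks, with the lug end at (260,208)–(256,242). I'll back off, rise, and go to the bolt.

```bash
python3 -m jog '[[-0.5,0,0,0,0,0],[-1,0,0,0,0,0],[-1,0,-2,0,0,0],[-1,0,-5,0,0,0],[-1,0,-7,0,0,0],[-1,0,-7,0,0,0]]'; python3 - <<'E'
from h import *;from station import ctrl
p=np.load('stand.npy');o=ctrl.get_obs();print(go(S(p,[(0,-.136,.31)])[0],np.pi/2+p[2],o))
E
```

```text
time_s: 6.45
ee_pos: [0.4845, -0.0182, 0.3147]
eef_rot: [3.139, -0.003, 0.608]
force: [0.8, 0.4, -0.7]
grip_width: 0.0005
grip_force: 0.0
[-5.3770e+00  1.5107e+01  4.9900e-01  4.0000e-03 -2.0000e-03 -9.5600e-01]
```

```bash
python3 -m jog '[[-5.4,15.1,0.5,0,0,-0.956],[-5.4,15.1,0.5,0,0,-0.956],[-5.4,15.1,0.5,0,0,-0.956],[-5.4,15.1,0.5,0,0,-0.956],[-5.4,15.1,0.5,0,0,-0.956],[-5.4,15.1,0.5,0,0,-0.956],[-5.4,15.1,0.5,0,0,-0.956],[-5.4,15.1,0.5,0,0,-0.956]]'; python3 - <<'E'
from h import *;from station import ctrl
p=np.load('stand.npy');o=ctrl.get_obs();print(go(S(p,[(0,-.136,.222)])[0],np.pi/2+p[2],o))
cand(ctrl,'w6');import h
print(h.proj(S(p,[(.011,-.111,.039),(-.011,-.111,.039),(.011,-.095,.039)])))
E
```

```text
time_s: 7.25
ee_pos: [0.5259, -0.1729, 0.3061]
eef_rot: [-3.14, -0.001, 1.565]
force: [0.5, 0.3, 0.0]
grip_width: 0.0007
grip_force: 0.0
[-7.00e-03  9.80e-02  8.41e+00 -1.00e-03 -1.00e-03  0.00e+00]
axis [[280.  11.]]
3 [[191.0, 25.0], [202.0, 51.0], [251.0, -3.0], [261.0, 24.0]]
4 [[186.0, -15.0], [188.0, 14.0], [254.0, -15.0], [254.0, 14.0]]
5 [[196.0, -56.0], [187.0, -27.0], [260.0, -25.0], [251.0, 2.0]]
6 [[220.0, -89.0], [202.0, -66.0], [270.0, -32.0], [252.0, -11.0]]
7 [[255.0, -109.0], [229.0, -97.0], [282.0, -34.0], [258.0, -22.0]]
8 [[294.0, -112.0], [266.0, -112.0], [293.0, -30.0], [267.0, -30.0]]
[[295.92936839 191.8170119 ]
 [263.34205943 191.82360714]
 [296.23347393 168.27172051]]
```

View pics/w6.png

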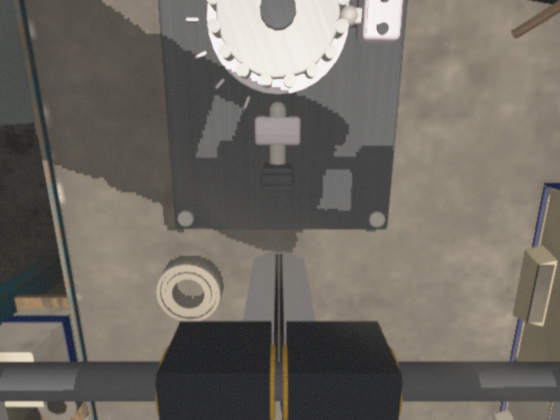

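The bolt block is at (261–293, 165–190), on the finger's line (column 279) and as predicted. I'll descend and push.

```bash
python3 -m jog '[[0,0,2,0,0,0],[0,0,4,0,0,0],[0,0,6,0,0,0],[0,0,7.5,0,0,0],[0,0,8.4,0,0,0],[0,0,8.4,0,0,0]]'; python3 -m jog '[[0.5,0,0,0,0,0],[0.9,0,0,0,0,0],[1.2,0,0,0,0,0],[1.5,0,0,0,0,0],[1.8,0,0,0,0,0],[2.1,0,0,0,0,0],[2.4,0,0,0,0,0],[2.6,0,0,0,0,0]]'
```

```text
time_s: 7.9
ee_pos: [0.5261, -0.1727, 0.2222]
eef_rot: [-3.14, -0.001, 1.562]
force: [-0.7, 0.1, 0.5]
grip_width: 0.0002
grip_force: 0.0
time_s: 8.7
ee_pos: [0.5265, -0.1465, 0.2234]
eef_rot: [3.141, 0.0, 1.563]
force: [1.1, -1.5, 1.4]
grip_width: 0.0002
grip_force: 1.0
```

```bash
python3 -m jog '[[0.1,0,0,0,0,0],[0.2,0,0,0,0,0],[0.3,0,0,0,0,0],[0.3,0,0,0,0,0]]'; python3 -m jog '[[0.1,0,0,0,0,0],[0.2,0,0,0,0,0],[0.2,0,0,0,0,0]]'
```

```text
time_s: 9.1
ee_pos: [0.5265, -0.1449, 0.2235]
eef_rot: [3.141, 0.003, 1.563]
force: [-0.4, -14.9, 1.0]
grip_width: 0.0005
grip_force: 7.5
time_s: 9.4
ee_pos: [0.5264, -0.1441, 0.2236]
eef_rot: [3.14, 0.005, 1.563]
force: [-1.1, -28.0, -0.7]
grip_width: 0.0006
grip_force: 14.2
```

Force climbs to 28 N with no further travel, so it's on the hard end at the predicted place. I'll retreat and verify.

```bash
python3 -m jog '[[-0.6,0,0,0,0,0],[-2,0,0,0,0,0],[-3,0,0,0,0,0],[-3,0,-4,0,0,0],[-3,0,-8,0,0,0],[-3,0,-12,0,0,0],[-3,0,-14,0,0,0],[-3,0,-14,0,0,0]]'; python3 - <<'E'
from h import *;from station import ctrl;import h,cv2
cand(ctrl,'w7');p=np.load('stand.npy')
for y in(-.111,-.099):print(h.proj(S(p,[(.011,y,.039),(-.011,y,.039),(.011,y+.016,.039)])).round().tolist())
a=cv2.imread('pics/w7.png');
t=ctrl.camera('top')['img'];t=cv2.resize(t[180:255,220:345],(560,336),interpolation=cv2.INTER_CUBIC)
cv2.imwrite('pics/fin.png',np.vstack([a[:264],t]))
E
```

```text
time_s: 10.2
ee_pos: [0.5264, -0.1721, 0.3662]
eef_rot: [3.137, 0.002, 1.563]
force: [-0.3, 0.6, -0.9]
grip_width: 0.0005
grip_force: 0.0
axis [[276.  30.]]
3 [[206.0, 43.0], [215.0, 63.0], [253.0, 21.0], [261.0, 41.0]]
4 [[203.0, 12.0], [204.0, 34.0], [255.0, 11.0], [256.0, 34.0]]
5 [[211.0, -19.0], [204.0, 2.0], [261.0, 4.0], [253.0, 24.0]]
6 [[230.0, -44.0], [215.0, -27.0], [268.0, -1.0], [254.0, 15.0]]
7 [[256.0, -60.0], [237.0, -50.0], [277.0, -3.0], [258.0, 6.0]]
8 [[286.0, -62.0], [265.0, -62.0], [286.0, 0.0], [265.0, 0.0]]
[[290.0, 176.0], [263.0, 176.0], [290.0, 156.0]]
[[290.0, 161.0], [263.0, 161.0], [290.0, 141.0]]
```

View pics/fin.png

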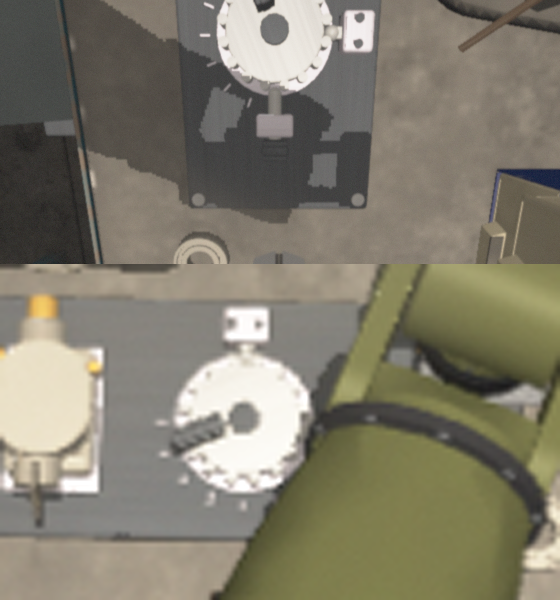

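The block's rear edge is at row ~160 (161 predicted for home). The lug points left and about 20° towards the robot, which is stop 7. Nothing else has moved.

```bash
python3 -c "
from station import ctrl
print(ctrl.hand_in())"
```

```text
the job is handed in; nothing more can be done
None
```

I pushed the dial exactly four clicks clockwise (stop 3 to stop 7), then pushed the lock bolt fully home, both by fingertip; the last pictures before hand-in confirmed both, and the job is handed in.

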